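# Tap a blank down onto its parallels and put the tamper away

### The arm

A 6-joint arm with a two-finger parallel gripper is mounted at the origin on the work surface. World frame = base frame: x ahead of the robot, y to its left, z up, the work surface at z = 0. Lengths are in m, angles in degrees, forces in N, time in s.
With the tool pointing down it reaches from about 0.3 to 0.75 m from the base axis. Payload 8.5 kg.
Tool frame: the origin (TCP) lies on the mounting face of the last link; the fingertips stand tip_extent ahead of it and the grasp point (between the pads) lies 155 mm ahead of it (tip_extent is the distance from the TCP to the fingertips, in m); z points along the fingers, y is the line along which they close (so a half turn about z gives the same grasp; the last joint's range is limited). The gripper opens to 85 mm and grips with 20 to 120 N. Pads are 22 mm wide; open, the fingers measure 114 mm over their backs; the gripper's body (76 mm by 85 mm) begins 54 mm behind the grasp point. The pads swing forward as they close: fully open they stand 13 mm farther back than shut.
Start: joints at [-80.174, 21.807, 74.336, -0, 83.858, -12.336], TCP at [0.207, -0.509, 0.405] pointing down, gripper open.
Joint ranges: [-178.18, 178.18], [-50.72, 133.34], [12.68, 142.11], [-81.47, 261.47], [9.98, 163.14], [-165.26, 165.26]. Speed limits (degrees/s): [136.94, 136.94, 180, 180, 180, 180].

### API

Orientations are given as a 3x3 rotation matrix whose columns are the frame's x, y, z axes.
In Python, from rig import observe, get_image, camera_params, close_job, tip_extent gives the robot as it stands.
- The arm moves only by the shell command python3 -m creep 'ROWS' [FORCE]. ROWS is JSON, a list of rows, each an object with "jaw": the gripper's target within -1 to 1 (shut at 1, half-way at 0, fully open at -1); "travel": the shift along the world's x, y, z in mm, a list of three; "roll": the turn about the world's z in rad. A call has 1 to 12 rows; each row is the pose to reach, as a shift and turn from the pose commanded when the call began; what a row does not reach only later rows make up. A row lasts 1/10 s, in which the tool goes at most 50 mm and 8.59 degrees, less where a joint would pass 70% of its speed; a pose out of reach is approached as far as the arm can. A call with a gripper value outside its range is refused whole. The fingers move at their own pace and stop on an object; FORCE is the grip in N (left out, the last holds). Time passes only in rows, so rows that repeat a pose let the fingers close. It gives the time, the measured TCP pose, the force, the opening and the grip force at its end, in the units of the state.
- observe(): the state, without advancing time (a new reading comes with each control period).
- get_image(name): name is "scene" or "top" or "wrist"; returns (picture, depth): 480x640x3 uint8, red, green, blue; 480x640 float32, m along the optical axis (not along the pixel's ray), 0 where there is no reading.
- camera_params(name): a dict with "mtx" (3x3 intrinsics, pixels), "dist_coeffs" ([k1, k2, p1, p2, k3] as OpenCV has them; the pictures are not rectified), "extrinsics" (4x4, takes a point from camera to world coordinates). Camera axes: x right, y down, z forward; pixel columns grow to the right and rows downward; lengths in m; the calibration is good to about 2 mm. A picture is of the moment at which its call begins: read the wrist's pose just before it. camera_params takes no time and is no camera call; for the wrist camera it gives the pose at the moment of the call.
- close_job(): hands the job in; it is judged then, once.
The state is a dict: "time_s": time; "q": joint angles; "qvel": joint speeds; "joint_efforts": joint torques, N m; "position": TCP position; "tool_rot": TCP orientation; "ft_force": force on the tool from outside, world axes, zero at the start; "wrist_torque": the same for the moment, N m; "grip_width": finger opening in m; "gripper_force": force on a finger pad.
Only numpy, scipy, OpenCV 4.12 (cv2) and the standard library are available. Lean on these libraries where they do the work, as an engineer would, in place of code of your own. Each camera call takes 0.05 s, during which the arm holds its last target. There are 200 camera calls.

### The job

The white blank in the vise sits high and crooked above the two steel parallels: take the tamper from the bench and tap the blank down with it, never with the gripper itself, until both ends bear solidly on the parallels and neither can slide, leaving them in place under it. Then slide the tamper by its neck into the slotted plate of its rest, so that it hangs by its flange at the inner end of the slot, and let go. Leave the other things on the bench where they are.

Things in the scene. Friction and masses are not known exactly. Their poses are not given: they have to be found in the camera images.
- vise: Fixed steel machine vise, bed 260 (x) x 150 (y) x 45 mm high, 92 mm high over the jaws; the 120 mm long jaws run along its y axis, 52 mm apart, and its screw with a cross-bar sticks out at -x (160 mm from the origin in all). Origin: centre of its underside, on the bench, below the middle of the blank; z up.
- work: White plastic blank 50 (vise x) x 130 (vise y) x 50 mm tall, gripped in the vise. Origin: centre of its underside, 67 mm above the vise's origin when seated. At the start its middle is 7 to 11 mm too high and it tilts along its length by up to 0.06 rad. It only slides up or down and rocks along its length, stiffly, and stays where it is left: it stops hard once seated.
- work_left (a point): Point on the top face of the blank, on its centre line, 45 mm from its middle towards the vise's +y end (20 mm from that end); 117 mm above the vise's origin when seated. About 10 to 15 N on the top moves the blank and lowers most the end pushed; 17 to 25 N at each end in turn seats it.
- work_right (a point): The same point of the blank towards the vise's -y end, 45 mm from the middle; 117 mm above the vise's origin when seated.
- parallel_near: Loose steel bar 12 x 170 x 22 mm tall, on the vise's bed under the blank beside the -x jaw, long side along the vise's y, its ends showing 20 mm beyond the blank. Origin: centre of its underside (in place: 45 mm above the vise's origin, 18 mm to its -x side).
- parallel_far: The other, equal bar, beside the +x jaw (18 mm to the +x side of the vise's origin).
- tamper_grip (a point): Centre of the handle of the tamper, a round 0.45 kg tool standing upright on its face; z up its axis. From below: head 46 mm diameter, 40 mm high, face of white plastic; neck 20 mm diameter up to 95 mm; flange 50 mm diameter, 95 to 103 mm; grey plastic handle 28 mm diameter, 103 to 163 mm. This point is 133 mm above the face.
- tamper_flange (a point): Centre of the underside of the tamper's flange, on its axis, 95 mm above its face; z along the axis.
- tamper: The tamper itself; origin at the centre of its face (its underside); z along its axis.
- rest: Fixed rest: a foot 130 x 110 x 12 mm and a post carry a level aluminium plate 107 (x) x 92 (y) x 8 mm, its top 125 mm above the bench. A slot 32 mm wide and 55 mm deep, open at the plate's -x edge, runs along the rest's x; the post is behind it at +x, nothing rises above the plate. Origin: on the bench under the seat.
- rest_seat (a point): Where the tamper's axis shall be when put away, at the level of the plate's top (where the flange's underside rests): 12 mm short of the slot's inner end, 43 mm in from the plate's open edge. Axes as the rest: +x points into the slot, away from its mouth, z up.
- weight_low: Bystander: stepped steel loading weight 64 mm diameter, 80 mm high, upright on the bench; origin under its centre.
- weight_tall: Bystander: the same, 110 mm high.
- oil_bottle: Bystander: white plastic bottle 60 mm diameter, 150 mm high; origin under its centre.
- wrench: Bystander: steel open wrench about 170 mm long, lying on the bench.
- spare_parallel: Bystander: spare steel bar 12 x 170 x 30 mm on the bench; origin under its centre.
- holder_stack: Bystander: stack of round steel specimen holders 90 mm diameter, 38 mm high; origin under its centre.
Not all that is in view belongs to the job. Leave any green look-alike of the parallel_far alone.

How it is judged (in metres and radians):
On the way, in this order (a step that is already met when the one before it is completed fails the run):
1. the blank is tapped down: both ends seated on the parallels within 1.5 mm, both parallels in place under it (z of each of work_left, work_right in the frame of vise below 0.1185 m and x of parallel_near in the frame of vise between -0.026 and -0.01 m and y of parallel_near in the frame of vise between -0.025 and 0.025 m and z of parallel_near in the frame of vise between 0.042 and 0.049 m and x of parallel_far in the frame of vise between 0.01 and 0.026 m and y of parallel_far in the frame of vise between -0.025 and 0.025 m and z of parallel_far in the frame of vise between 0.042 and 0.049 m), for 0.2 s.
2. the tamper stands in the slot of the rest with its flange on the plate (x of tamper_flange in the frame of rest_seat between -0.015 and 0.01 m and y of tamper_flange in the frame of rest_seat between -0.012 and 0.012 m and z of tamper_flange in the frame of rest_seat between -0.004 and 0.004 m and angle between tamper_flange's own z axis and vertical below 0.12 rad), for 0.2 s.
At the end, for the whole second after the job is handed in: Blank: both points at most 1.5 mm above seated height, bearing on each parallel with over 0.5 N; parallels in place (8 mm across, 25 mm along). Tamper: still, upright in the slot, flange on the plate (4 mm), axis within 12 mm sideways and -15 to +10 mm along the slot of the seat (all of step 1 and all of step 2 and contact force between work and parallel_near above 0.5 N and contact force between work and parallel_far above 0.5 N and linear speed of tamper below 0.02 m/s and angular speed of tamper below 0.2 rad/s); the robot touches nothing.
It fails at once if the blank is pushed by the gripper or arm itself (contact force between any of the fingers, the arm and work above 3 N).
It fails at once if a bystander on the bench is moved by more than 40 mm (distance of any of weight_low, weight_tall, oil_bottle, wrench, spare_parallel, holder_stack from where it was at the start of the episode above 0.04 m).
It also fails if it takes over 48 s, if anything falls off the work surface, if the arm or the gripper's body presses on something with over 40 N, if the wrist force passes 120 N, or if a joint passes its speed limit or range.

## Working session

There is one attempt and no reset: what is moved stays moved. The work goes in short steps, Python scripts to look and compute and a shell command to move; the robot and the scene stay as the last step left them, time stands still between calls to the robot, and variables do not carry over. Pictures are saved under pics/ and viewed, at most 10 in all, crops included, and the job is handed in when it is done.

```bash
mkdir -p pics; ls; python3 - <<'E'
from rig import *
import cv2, numpy as np
s=observe(); print(s['time_s'],s['position'],s['tool_rot'],s['grip_width'],s['ft_force'], tip_extent() if callable(tip_extent) else tip_extent)
for n in ['scene','top']:
    im,d=get_image(n); p=camera_params(n); cv2.imwrite(f'pics/{n}0.png',im[:,:,::-1]); np.savez(f'{n}0.npz',im=im,d=d,**{k:np.array(v) for k,v in p.items()})
    print(n,p)
E
```

```text
pics
0.0 [ 0.20747097 -0.50932254  0.40410638] [[ 9.26114603e-01  3.77242197e-01 -2.58075562e-04]
 [ 3.77242158e-01 -9.26113508e-01  1.45791642e-03]
 [ 3.10980329e-04 -1.44755467e-03 -9.99998904e-01]] 0.08512171800393632 [-0.19415003  0.08416366 -0.22902689] 0.1734
scene {'mtx': array([[524.71879859,   0.        , 318.43589741],
       [  0.        , 524.71879859, 242.3269678 ],
       [  0.        ,   0.        ,   1.        ]]), 'dist_coeffs': array([0.05045076, 0.        , 0.        , 0.        , 0.        ]), 'extrinsics': array([[-0.14930503,  0.74344827, -0.65191462,  1.36058888],
       [ 0.98860067,  0.12517884, -0.08365982,  0.10572431],
       [ 0.01940916, -0.65697407, -0.75366329,  1.02757046],
       [ 0.        ,  0.        ,  0.        ,  1.        ]])}
top {'mtx': array([[454.53996237,   0.        , 312.40750362],
       [  0.        , 454.53996237, 239.79039142],
       [  0.        ,   0.        ,   1.        ]]), 'dist_coeffs': array([-0.07412125,  0.        ,  0.        ,  0.        ,  0.        ]), 'extrinsics': array([[-2.90515857e-02, -9.93852467e-01,  1.06832946e-01,
         4.18029768e-01],
       [-9.99570339e-01,  2.93010547e-02,  7.65888901e-04,
         3.39578419e-02],
       [-3.89149855e-03, -1.06764793e-01, -9.94276689e-01,
         1.18251258e+00],
       [ 0.00000000e+00,  0.00000000e+00,  0.00000000e+00,
         1.00000000e+00]])}
```

View pics/scene0.png

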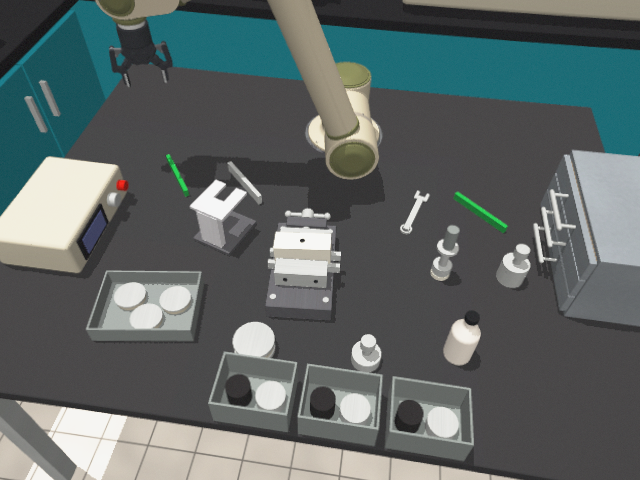

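View pics/top0.png

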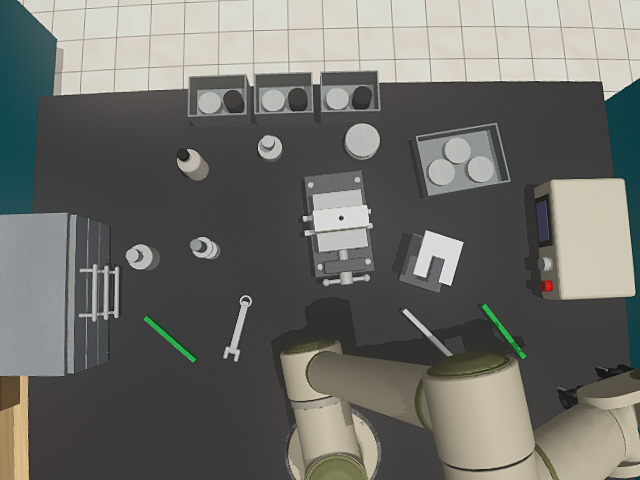

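The scene shows the tamper at (447,255), the vise at (303,265), and the rest at (222,210). In the top view they are at (205,248), (340,225) and (435,257), with the slot mouth towards the robot (bottom of the picture).

```bash
cat > h.py <<'E'
import numpy as np, cv2
def load(f):
    z=np.load(f); return z['im'],z['d'],z['mtx'],z['dist_coeffs'],z['extrinsics']
def cloud(d,K,D,T):
    v,u=np.mgrid[0:480,0:640]
    n=cv2.undistortPoints(np.stack([u.ravel(),v.ravel()],1).astype(float)[:,None],K,D)[:,0].reshape(480,640,2)
    P=np.dstack([n*d[...,None],d])
    W=P@T[:3,:3].T+T[:3,3]; W[d<=0]=np.nan; return W
def plane(uv,z,K,D,T):
    n=cv2.undistortPoints(np.array(uv,float).reshape(-1,1,2),K,D)[:,0]
    r=np.c_[n,np.ones(len(n))]@T[:3,:3].T
    return T[:3,3]+r*((z-T[2,3])/r[:,2])[:,None]
E
python3 - <<'E'
from h import *
for n in ['top','scene']:
    im,d,K,D,T=load(n+'0.npz'); W=cloud(d,K,D,T)
    print(n)
    # boxes in world from pixel regions
    boxes={'tamper':(185,225,225,270),'rest':(395,465,222,298),'vise':(300,378,165,290)} if n=='top' else {'tamper':(428,465,220,285),'rest':(185,260,178,252),'vise':(260,345,205,320)}
    for k,(a,b,c,e) in boxes.items():
        w=W[c:e,a:b].reshape(-1,3); vu=np.mgrid[c:e,a:b].reshape(2,-1).T
        h=np.histogram(w[:,2],np.arange(0,.2,.01))[0]; print(k,h)
        def rect(lo,hi):
            m=(w[:,2]>lo)&(w[:,2]<hi); p=w[m]
            if len(p)<10: return
            r=cv2.minAreaRect((p[:,:2]*1000).astype(np.float32)); print('  ',lo,hi,len(p),np.median(p,0).round(4),p.mean(0).round(4),np.round(r[0],1),np.round(r[1],1),round(r[2],1), 'pxmean',vu[m].mean(0)[::-1].round(1))
        if k=='tamper': rect(.155,.17); rect(.095,.11)
        if k=='rest': rect(.115,.135); rect(.005,.02)
        if k=='vise': rect(.11,.14); rect(.035,.055); rect(.085,.1)
E
```

```text
top
tamper [561  13  19  51  34   0   0   0   0  35 151  15  10  14  16  23  91   0
   0]
   0.155 0.17 109 [0.5256 0.2995 0.1625] [0.5249 0.2995 0.162 ] [525. 300.] [25.3 24.7] 26.7 pxmean [195.8 244.4]
   0.095 0.11 184 [0.5191 0.2917 0.1023] [0.5229 0.294  0.1022] [524.3 297.5] [42.1 49.1] 72.1 pxmean [204.5 247.6]
rest [1332  838    4    3    0    0    0    0    0    0    0   42 1495    3
    0    0    0    0    0]
   0.115 0.135 1537 [ 0.49   -0.2636  0.1243] [ 0.4865 -0.259   0.1243] [ 482. -258.] [ 94.9 108.4] 70.5 pxmean [438.2 255.3]
   0.005 0.02 1189 [ 0.4563 -0.2367  0.0113] [ 0.4636 -0.2431  0.0113] [ 491.9 -270.3] [169.3 186.4] 83.2 pxmean [420.8 267.5]
vise [1395    7    4   46 2208   84  408  655  460 1323   34   43 1116   38
    0    0    0    0    0]
   0.11 0.14 1197 [ 0.5817 -0.0323  0.1254] [ 0.5815 -0.0328  0.1252] [582.5 -33.3] [ 50.7 130.8] 5.0 pxmean [340.5 217.9]
   0.035 0.055 2300 [ 0.6469 -0.0188  0.0447] [ 0.5993 -0.0266  0.0447] [571.9 -31.2] [282.6 162.8] 5.6 pxmean [336.  216.3]
   0.085 0.1 1760 [ 0.5544 -0.0324  0.0914] [ 0.5792 -0.0326  0.0914] [58
[... 503 characters left out ...]
3  -0.2604  0.124 ] [ 0.49   -0.2568  0.1237] [ 482.5 -256.3] [ 96.1 110.9] 70.8 pxmean [217.3 201.8]
   0.005 0.02 1100 [ 0.4733 -0.234   0.0114] [ 0.4686 -0.2399  0.0115] [ 418. -281.] [281.5 204.2] 13.6 pxmean [231.1 227.9]
vise [1484  153  171  178 1926  273  512  610  308 1057  164  175  959   36
    0    0    0    0    0]
   0.11 0.14 1170 [ 0.5886 -0.0298  0.1249] [ 0.5867 -0.0305  0.124 ] [582.3 -31.5] [ 54.6 130.6] 4.5 pxmean [302.4 242.9]
   0.035 0.055 2152 [ 0.6723 -0.0161  0.0449] [ 0.6556 -0.0199  0.0449] [581.3 -27. ] [263.5 170.5] 5.4 pxmean [301.8 288.8]
   0.085 0.1 1296 [ 0.6219 -0.029   0.0919] [ 0.6088 -0.0286  0.0919] [581.5 -30. ] [146.9 129.5] 4.0 pxmean [301.6 259.6]
```

```bash
python3 -m creep '[{"jaw":-1,"travel":[100,260,0],"roll":0},{"jaw":-1,"travel":[100,260,0],"roll":0},{"jaw":-1,"travel":[200,500,0],"roll":0},{"jaw":-1,"travel":[318,810,0],"roll":0},{"jaw":-1,"travel":[318,810,0],"roll":0},{"jaw":-1,"travel":[318,810,0],"roll":0},{"jaw":-1,"travel":[318,810,0],"roll":0},{"jaw":-1,"travel":[318,810,0],"roll":0},{"jaw":-1,"travel":[318,810,0],"roll":0},{"jaw":-1,"travel":[318,810,0],"roll":0},{"jaw":-1,"travel":[318,810,0],"roll":0},{"jaw":-1,"travel":[318,810,0],"roll":0}]' 100
```

```text
time_s: 1.3
position: [0.4268, 0.0514, 0.4047]
tool_rot: [[0.926, 0.377, 0.0], [0.377, -0.926, -0.0], [-0.0, 0.0, -1.0]]
ft_force: [1.4, -1.5, 0.1]
grip_width: 0.0853
gripper_force: 0.0
```

```bash
python3 - <<'E'
from h import *
for n in ['top','scene']:
    im,d,K,D,T=load(n+'0.npz'); W=cloud(d,K,D,T)
    c=np.array([.482,-.257]); a=np.deg2rad(-19.5); R=np.array([[np.cos(a),-np.sin(a)],[np.sin(a),np.cos(a)]])
    m=(abs(W[...,2]-.124)<.006)&(np.hypot(W[...,0]-c[0],W[...,1]-c[1])<.09)
    q=(W[m][:,:2]-c)@R*1000   # plate frame
    # slot: per-x-bin gaps
    for x in range(-50,54,10):
        y=np.sort(q[abs(q[:,0]-x)<4][:,1]); 
        if len(y)<5: continue
        g=np.diff(y); i=g.argmax(); print(n,x,y[0].round(1),y[-1].round(1),'gap',y[i].round(1),y[i+1].round(1))
    y0=q[abs(q[:,1]+1)<8]; print('slot end x',y0[:,0].min().round(1),'x range',q[:,0].min().round(1),q[:,0].max().round(1), 'z',W[m][:,2].mean())
E
```

```text
top -50 -47.3 44.8 gap -16.7 16.2
top -40 -48.4 46.2 gap -16.0 16.0
top -30 -48.1 46.5 gap -16.5 15.6
top -20 -47.4 45.5 gap -15.9 15.7
top -10 -47.5 46.5 gap -16.6 16.0
top 0 -46.9 46.3 gap 3.9 7.0
top 10 -47.9 46.2 gap 16.7 19.0
top 20 -46.7 46.2 gap -33.1 -30.7
top 30 -47.4 46.1 gap -6.6 -4.4
top 40 -46.7 45.8 gap 3.4 5.7
top 50 -48.3 46.0 gap -32.7 -31.0
slot end x 1.7 x range -53.9 54.5 z 0.12429696586861794
scene -50 -46.9 46.4 gap -14.2 18.0
scene -40 -45.8 48.0 gap -14.7 15.2
scene -30 -47.0 47.0 gap -12.7 15.2
scene -20 -45.0 48.8 gap -13.4 14.6
scene -10 -46.3 48.2 gap -14.8 18.3
scene 0 -45.9 46.7 gap 6.4 11.1
scene 10 -46.4 47.0 gap 14.8 18.2
scene 20 -45.4 46.4 gap 35.8 39.2
scene 30 -43.8 46.9 gap -34.3 -30.9
scene 40 -46.1 49.1 gap -38.1 -34.1
scene 50 -44.9 47.5 gap -33.3 -29.1
slot end x -0.7 x range -55.0 54.8 z 0.1240264278731321
```

```bash
python3 -m creep '[{"jaw":-1,"travel":[95,245,0],"roll":0},{"jaw":-1,"travel":[95,245,0],"roll":0},{"jaw":-1,"travel":[95,245,0],"roll":0},{"jaw":-1,"travel":[95,245,0],"roll":0},{"jaw":-1,"travel":[95,245,0],"roll":0},{"jaw":-1,"travel":[95,245,0],"roll":0},{"jaw":-1,"travel":[95,245,0],"roll":0},{"jaw":-1,"travel":[95,245,0],"roll":0},{"jaw":-1,"travel":[95,245,0],"roll":0}]'; python3 - <<'E'
from rig import *
from h import *
p=camera_params('wrist'); im,d=get_image('wrist'); W=cloud(d,np.array(p['mtx']),np.array(p['dist_coeffs']),np.array(p['extrinsics']))
for lo,hi in((.155,.17),(.095,.11)):
    m=(W[...,2]>lo)&(W[...,2]<hi)&(np.hypot(W[...,0]-.5255,W[...,1]-.3)<.04); q=W[m]
    if len(q): print(lo,len(q),cv2.minEnclosingCircle((q[:,:2]*1000).astype(np.float32)),q.mean(0))
print(observe()['position'])
E
```

```text
time_s: 2.2
position: [0.5215, 0.2929, 0.405]
tool_rot: [[0.927, 0.376, -0.0], [0.376, -0.927, -0.0], [-0.0, 0.0, -1.0]]
ft_force: [-0.1, -0.4, 1.0]
grip_width: 0.085
gripper_force: 0.0
0.155 1960 ((523.1231079101562, 300.85101318359375), 14.056452751159668) [0.52436292 0.30116623 0.16225837]
0.095 2041 ((523.2029418945312, 300.7929992675781), 24.935396194458008) [0.53136277 0.30325377 0.10268893]
[0.52150122 0.29288011 0.40508449]
```

```bash
python3 -m creep '[{"jaw":-1,"travel":[2,7,0],"roll":0},{"jaw":-1,"travel":[2,7,-40],"roll":0},{"jaw":-1,"travel":[2,7,-75],"roll":0},{"jaw":-1,"travel":[2,7,-105],"roll":0},{"jaw":-1,"travel":[2,7,-117],"roll":0},{"jaw":-1,"travel":[2,7,-117],"roll":0},{"jaw":-1,"travel":[2,7,-117],"roll":0}]'; python3 -m creep '[{"jaw":1,"travel":[0,0,0],"roll":0},{"jaw":1,"travel":[0,0,0],"roll":0},{"jaw":1,"travel":[0,0,0],"roll":0},{"jaw":1,"travel":[0,0,0],"roll":0},{"jaw":1,"travel":[0,0,0],"roll":0},{"jaw":1,"travel":[0,0,0],"roll":0},{"jaw":1,"travel":[0,0,0],"roll":0}]' 100
```

```text
time_s: 2.95
position: [0.5241, 0.3012, 0.2892]
tool_rot: [[0.926, 0.377, 0.002], [0.377, -0.926, 0.001], [0.002, 0.0, -1.0]]
ft_force: [-0.1, -0.5, 1.0]
grip_width: 0.0851
gripper_force: 0.0
time_s: 3.65
position: [0.5237, 0.3013, 0.2884]
tool_rot: [[0.926, 0.377, 0.001], [0.377, -0.926, 0.001], [0.001, -0.0, -1.0]]
ft_force: [-1.4, 0.1, 5.9]
grip_width: 0.0261
gripper_force: 97.9
```

```bash
python3 -m creep '[{"jaw":1,"travel":[0,0,40],"roll":0},{"jaw":1,"travel":[0,0,80],"roll":0},{"jaw":1,"travel":[0,0,120],"roll":0},{"jaw":1,"travel":[10,-40,150],"roll":0},{"jaw":1,"travel":[20,-85,150],"roll":0},{"jaw":1,"travel":[29,-130,150],"roll":0},{"jaw":1,"travel":[37,-175,150],"roll":0},{"jaw":1,"travel":[45,-220,150],"roll":0},{"jaw":1,"travel":[51,-260,150],"roll":0},{"jaw":1,"travel":[54,-288,150],"roll":0},{"jaw":1,"travel":[54,-288,150],"roll":0}]'
python3 - <<'E'
from h import *
from rig import *
for n in ['top','scene']:
    im,d,K,D,T=load(n+'0.npz'); W=cloud(d,K,D,T); q=W[(abs(W[...,2]-.125)<.012)&(abs(W[...,0]-.582)<.06)&(abs(W[...,1]+.032)<.08)]
    a=np.deg2rad(4.8); l=(q[:,:2]-[.582,-.032])@np.array([[np.cos(a),-np.sin(a)],[np.sin(a),np.cos(a)]])
    k=(abs(l[:,0])<.02)&(abs(l[:,1])<.06)
    f=np.linalg.lstsq(np.c_[l[k][:,1],np.ones(k.sum())],q[k][:,2],rcond=None)[0]; print(n,f,'left',f[1]+.045*f[0],'right',f[1]-.045*f[0])
# check tamper uprightness from scene view
im,d=get_image('scene'); p=camera_params('scene'); W=cloud(d,p['mtx'],p['dist_coeffs'],p['extrinsics']); s=observe()['position']; print(s)
cv2.imwrite('pics/held.png',im[120:330,200:440,::-1].repeat(2,0).repeat(2,1))
E
```

```text
time_s: 4.75
position: [0.5781, 0.0097, 0.4362]
tool_rot: [[0.928, 0.373, -0.003], [0.373, -0.928, -0.001], [-0.003, -0.0, -1.0]]
ft_force: [0.1, 0.9, -4.5]
grip_width: 0.0259
gripper_force: 100.0
top [0.03977386 0.12560924] left 0.1273990600368958 right 0.12381941223673605
scene [0.04271941 0.12569614] left 0.12761851633465918 right 0.1237737696589538
[0.57787226 0.01149704 0.4363867 ]
```

View pics/held.png

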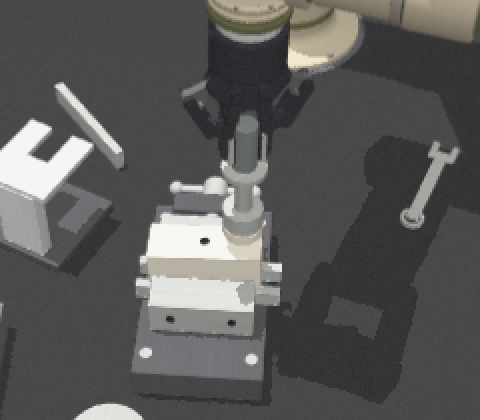

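The tamper hangs upright over the left end (crop (242,225)), about 20 mm above it. Next I press down in small steps.

```bash
python3 -m creep '[{"jaw":1,"travel":[0,1,-14],"roll":0},{"jaw":1,"travel":[0,1,-18],"roll":0},{"jaw":1,"travel":[0,1,-20],"roll":0},{"jaw":1,"travel":[0,1,-22],"roll":0},{"jaw":1,"travel":[0,1,-24],"roll":0},{"jaw":1,"travel":[0,1,-26],"roll":0},{"jaw":1,"travel":[0,1,-28],"roll":0},{"jaw":1,"travel":[0,1,-29],"roll":0},{"jaw":1,"travel":[0,1,-29],"roll":0}]'
```

```text
time_s: 5.7
position: [0.5775, 0.0147, 0.4094]
tool_rot: [[0.926, 0.378, 0.001], [0.378, -0.926, 0.001], [0.001, -0.0, -1.0]]
ft_force: [-2.0, 2.8, 2.9]
grip_width: 0.026
gripper_force: 101.3
```

```bash
python3 -m creep '[{"jaw":1,"travel":[0,0,-2],"roll":0},{"jaw":1,"travel":[0,0,-3],"roll":0},{"jaw":1,"travel":[0,0,-3],"roll":0},{"jaw":1,"travel":[0,0,25],"roll":0},{"jaw":1,"travel":[4,-45,25],"roll":0},{"jaw":1,"travel":[8,-91,25],"roll":0},{"jaw":1,"travel":[8,-91,10],"roll":0},{"jaw":1,"travel":[8,-91,6],"roll":0},{"jaw":1,"travel":[8,-91,3],"roll":0},{"jaw":1,"travel":[8,-91,1],"roll":0},{"jaw":1,"travel":[8,-91,-1],"roll":0},{"jaw":1,"travel":[8,-91,-3],"roll":0}]'
```

```text
time_s: 6.9
position: [0.5857, -0.0763, 0.406]
tool_rot: [[0.926, 0.378, 0.001], [0.378, -0.926, -0.0], [0.0, 0.001, -1.0]]
ft_force: [-0.7, -0.7, -4.3]
grip_width: 0.0257
gripper_force: 100.7
```

```bash
python3 -m creep '[{"jaw":1,"travel":[0,0,-1],"roll":0},{"jaw":1,"travel":[0,0,-2],"roll":0},{"jaw":1,"travel":[0,0,-3],"roll":0},{"jaw":1,"travel":[0,0,-4],"roll":0},{"jaw":1,"travel":[0,0,-4],"roll":0}]'
```

```text
time_s: 7.4
position: [0.5852, -0.0764, 0.4054]
tool_rot: [[0.926, 0.378, 0.005], [0.378, -0.926, -0.001], [0.004, 0.003, -1.0]]
ft_force: [-4.5, 1.9, 16.8]
grip_width: 0.0257
gripper_force: 103.7
```

```bash
python3 -m creep '[{"jaw":1,"travel":[0,0,-2],"roll":0},{"jaw":1,"travel":[0,0,-3],"roll":0},{"jaw":1,"travel":[0,0,-3],"roll":0}]'; python3 -m creep '[{"jaw":1,"travel":[0,0,22],"roll":0},{"jaw":1,"travel":[-4,46,22],"roll":0},{"jaw":1,"travel":[-8,91,22],"roll":0},{"jaw":1,"travel":[-8,91,10],"roll":0},{"jaw":1,"travel":[-8,91,6],"roll":0},{"jaw":1,"travel":[-8,91,3],"roll":0},{"jaw":1,"travel":[-8,91,1],"roll":0},{"jaw":1,"travel":[-8,91,-1],"roll":0},{"jaw":1,"travel":[-8,91,-2],"roll":0},{"jaw":1,"travel":[-8,91,-2],"roll":0}]'
```

```text
time_s: 7.7
position: [0.5849, -0.0762, 0.4053]
tool_rot: [[0.926, 0.378, 0.009], [0.378, -0.926, -0.002], [0.007, 0.006, -1.0]]
ft_force: [-7.5, 2.9, 33.5]
grip_width: 0.0259
gripper_force: 105.7
time_s: 8.7
position: [0.5764, 0.0156, 0.4053]
tool_rot: [[0.926, 0.378, 0.011], [0.378, -0.926, 0.003], [0.012, 0.001, -1.0]]
ft_force: [-13.7, 12.2, 49.2]
grip_width: 0.0257
gripper_force: 108.2
```

```bash
python3 -m creep '[{"jaw":1,"travel":[0,0,22],"roll":0},{"jaw":1,"travel":[4,-46,22],"roll":0},{"jaw":1,"travel":[8,-91,22],"roll":0},{"jaw":1,"travel":[8,-91,10],"roll":0},{"jaw":1,"travel":[8,-91,6],"roll":0},{"jaw":1,"travel":[8,-91,3],"roll":0},{"jaw":1,"travel":[8,-91,1],"roll":0},{"jaw":1,"travel":[8,-91,0],"roll":0},{"jaw":1,"travel":[8,-91,0],"roll":0}]'; python3 -m creep '[{"jaw":1,"travel":[0,0,40],"roll":0},{"jaw":1,"travel":[0,0,60],"roll":0},{"jaw":1,"travel":[-40,-20,60],"roll":0},{"jaw":1,"travel":[-85,-40,60],"roll":0},{"jaw":1,"travel":[-130,-65,60],"roll":0},{"jaw":1,"travel":[-170,-95,60],"roll":0},{"jaw":1,"travel":[-198,-130,60],"roll":0},{"jaw":1,"travel":[-198,-147,60],"roll":0},{"jaw":1,"travel":[-198,-147,60],"roll":0},{"jaw":1,"travel":[-198,-147,60],"roll":0}]'
python3 - <<'E'
from h import *
from rig import *
for n in ['top','scene']:
    im,d=get_image(n); p=camera_params(n); W=cloud(d,p['mtx'],p['dist_coeffs'],p['extrinsics']); 
    cv2.imwrite(f'pics/{n}1.png',im[:,:,::-1])
    a=np.deg2rad(4.8); l=(W[...,:2]-[.582,-.032])@np.array([[np.cos(a),-np.sin(a)],[np.sin(a),np.cos(a)]])
    k=(abs(W[...,2]-.12)<.012)&(abs(l[...,0])<.02)&(abs(l[...,1])<.06)
    f=np.linalg.lstsq(np.c_[l[k][:,1],np.ones(k.sum())],W[k][:,2],rcond=None)[0]; print(n,k.sum(),'left',f[1]+.045*f[0],'right',f[1]-.045*f[0])
    s=observe()['position']
    # tamper: parts below TCP
    m=(np.hypot(W[...,0]-s[0],W[...,1]-s[1])<.03)&(W[...,2]>.04)&(W[...,2]<s[2]-.17)
    q=W[m]; print(s,len(q),q.min(0),q.max(0))
E
```

```text
time_s: 9.6
position: [0.5851, -0.0782, 0.4053]
tool_rot: [[0.927, 0.376, 0.013], [0.376, -0.927, -0.01], [0.009, 0.014, -1.0]]
ft_force: [-8.8, -8.2, 42.0]
grip_width: 0.0261
gripper_force: 107.3
time_s: 10.6
position: [0.3879, -0.2238, 0.4565]
tool_rot: [[0.926, 0.377, -0.0], [0.377, -0.926, 0.001], [0.0, -0.001, -1.0]]
ft_force: [0.6, 0.5, -5.6]
grip_width: 0.0257
gripper_force: 102.1
top 842 left 0.11641312218952767 right 0.11663773237306034
[ 0.38802028 -0.22338417  0.45651471] 322 [ 0.37424692 -0.23077632  0.16953568] [ 0.4158988  -0.19832468  0.28649684]
scene 688 left 0.11674188558249836 right 0.11668629574681043
[ 0.38810125 -0.22314617  0.45654466] 664 [ 0.37090212 -0.2454732   0.16718721] [ 0.41781463 -0.19652199  0.28629457]
```

```bash
python3 -m creep '[{"jaw":1,"travel":[-1,0,-40],"roll":0},{"jaw":1,"travel":[-1,0,-80],"roll":0},{"jaw":1,"travel":[-1,0,-105],"roll":0},{"jaw":1,"travel":[-1,0,-112],"roll":0},{"jaw":1,"travel":[-1,0,-112],"roll":0},{"jaw":1,"travel":[-1,0,-112],"roll":0}]'
python3 - <<'E'
from h import *
from rig import *
from scipy.optimize import least_squares
n='scene'; im,d=get_image(n); p=camera_params(n); W=cloud(d,p['mtx'],p['dist_coeffs'],p['extrinsics']); s=observe()['position']; print(s)
cv2.imwrite('pics/slot.png',im[130:330,130:370,::-1].repeat(2,0).repeat(2,1))
f=s[2]-.2885
for lab,lo,hi,r in(('head',.01,.037,.023),('neck',.045,.09,.010),('flange',.096,.102,.025)):
    m=(np.hypot(W[...,0]-s[0],W[...,1]-s[1])<.045)&(W[...,2]>f+lo)&(W[...,2]<f+hi); q=W[m]
    if len(q)<8: print(lab,len(q)); continue
    o=least_squares(lambda c:np.hypot(q[:,0]-c[0],q[:,1]-c[1])-r,s[:2]-[.0,0],loss='soft_l1',f_scale=.001); print(lab,len(q),o.x)
E
```

```text
time_s: 11.3
position: [0.3872, -0.2238, 0.346]
tool_rot: [[0.926, 0.378, 0.002], [0.378, -0.926, -0.002], [0.001, 0.002, -1.0]]
ft_force: [0.7, -0.2, -4.2]
grip_width: 0.0259
gripper_force: 101.7
[ 0.38706355 -0.2238599   0.34614518]
head 67 [ 0.39191917 -0.22287755]
neck 91 [ 0.39148355 -0.22254351]
flange 55 [ 0.38821466 -0.22297437]
```

View pics/slot.png

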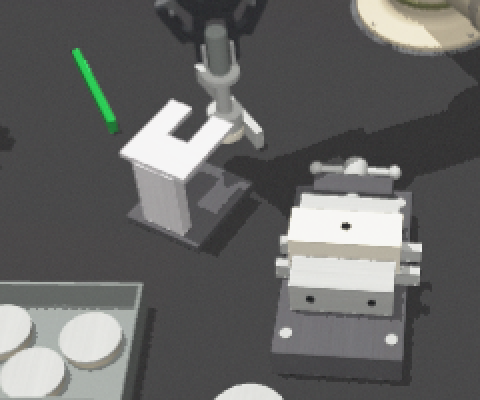

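The tamper neck sits in front of the slot mouth (crop (222,100)), with the flange above plate level and the head below it. Next I slide it in along the slot.

```bash
python3 -m creep '[{"jaw":1,"travel":[0,-2,0],"roll":0},{"jaw":1,"travel":[20,-9,0],"roll":0},{"jaw":1,"travel":[40,-16,0],"roll":0},{"jaw":1,"travel":[60,-23,0],"roll":0},{"jaw":1,"travel":[75,-28,0],"roll":0},{"jaw":1,"travel":[80,-30,0],"roll":0},{"jaw":1,"travel":[80,-30,0],"roll":0},{"jaw":1,"travel":[80,-30,-10],"roll":0},{"jaw":1,"travel":[80,-30,-18],"roll":0},{"jaw":1,"travel":[80,-30,-22],"roll":0},{"jaw":1,"travel":[80,-30,-24],"roll":0},{"jaw":1,"travel":[80,-30,-24],"roll":0}]'
python3 - <<'E'
from h import *
from rig import *
s=observe()['position']; print(s)
a=np.deg2rad(-19.5); R=np.array([[np.cos(a),-np.sin(a)],[np.sin(a),np.cos(a)]])
for n in('scene','top'):
    im,d=get_image(n); p=camera_params(n); W=cloud(d,p['mtx'],p['dist_coeffs'],p['extrinsics'])
    l=(W[...,:2]-[.472,-.2535])@R
    m=(np.hypot(l[...,0],l[...,1])<.035)&(W[...,2]>.1285)&(W[...,2]<.145)
    q=l[m]; print(n,m.sum(), cv2.minEnclosingCircle((q*1000).astype(np.float32)) if len(q) else '', np.percentile(W[m][:,2],[5,50,95]) if len(q) else '')
E
```

```text
time_s: 12.55
position: [0.4666, -0.2538, 0.3205]
tool_rot: [[0.926, 0.377, -0.0], [0.377, -0.926, 0.0], [-0.0, -0.001, -1.0]]
ft_force: [0.2, -0.3, -5.2]
grip_width: 0.0262
gripper_force: 102.1
[ 0.46655466 -0.25381006  0.32047484]
scene 170 ((-1.4079844951629639, 1.1195205450057983), 25.132469177246094) [0.13034208 0.13489375 0.14163021]
top 18 ((10.673282623291016, 19.264602661132812), 17.906497955322266) [0.12890551 0.13380755 0.13678881]
```

```bash
python3 -m creep '[{"jaw":1,"travel":[0,0,-1],"roll":0},{"jaw":1,"travel":[0,0,-2],"roll":0},{"jaw":1,"travel":[0,0,-3],"roll":0},{"jaw":1,"travel":[0,0,-3],"roll":0}]' 20
```

```text
time_s: 13.05
position: [0.4667, -0.2537, 0.3191]
tool_rot: [[0.926, 0.377, 0.001], [0.377, -0.926, -0.001], [0.001, 0.002, -1.0]]
ft_force: [-1.2, 3.0, 6.0]
grip_width: 0.0261
gripper_force: 103.1
```

```bash
python3 -m creep '[{"jaw":0.2,"travel":[0,0,0],"roll":0},{"jaw":-0.2,"travel":[0,0,0],"roll":0},{"jaw":-0.6,"travel":[0,0,0],"roll":0},{"jaw":-1,"travel":[0,0,0],"roll":0},{"jaw":-1,"travel":[0,0,0],"roll":0},{"jaw":-1,"travel":[0,0,0],"roll":0}]'; python3 -m creep '[{"jaw":-1,"travel":[0,0,15],"roll":0},{"jaw":-1,"travel":[0,0,40],"roll":0},{"jaw":-1,"travel":[0,0,80],"roll":0},{"jaw":-1,"travel":[0,0,120],"roll":0},{"jaw":-1,"travel":[-40,0,150],"roll":0},{"jaw":-1,"travel":[-80,-20,150],"roll":0},{"jaw":-1,"travel":[-120,-50,150],"roll":0},{"jaw":-1,"travel":[-150,-80,150],"roll":0},{"jaw":-1,"travel":[-150,-80,150],"roll":0},{"jaw":-1,"travel":[-150,-80,150],"roll":0}]'
python3 - <<'E'
from h import *
from rig import *
a=np.deg2rad(-19.5); R=np.array([[np.cos(a),-np.sin(a)],[np.sin(a),np.cos(a)]])
b=np.deg2rad(4.8); B=np.array([[np.cos(b),-np.sin(b)],[np.sin(b),np.cos(b)]])
for n in('scene','top'):
    im,d=get_image(n); p=camera_params(n); W=cloud(d,p['mtx'],p['dist_coeffs'],p['extrinsics'])
    cv2.imwrite(f'pics/{n}2.png',im[130:330,130:370,::-1].repeat(2,0).repeat(2,1) if n=='scene' else im[150:310,270:490,::-1].repeat(2,0).repeat(2,1))
    l=(W[...,:2]-[.472,-.2535])@R
    for lo,hi in((.129,.137),(.185,.205)):
        m=(np.hypot(l[...,0],l[...,1])<.04)&(W[...,2]>lo)&(W[...,2]<hi); q=l[m]
        if len(q): print(n,lo,m.sum(),cv2.minEnclosingCircle((q*1000).astype(np.float32)),np.percentile(W[m][:,2],[5,50,95]))
    # parallels' showing ends
    v=(W[...,:2]-[.582,-.031])@B
    for sx in(-1,1):
      for sy in(-1,1):
        m=(abs(W[...,2]-.067)<.004)&(sx*v[...,0]>.005)&(sx*v[...,0]<.03)&(sy*v[...,1]>.062)&(sy*v[...,1]<.1)
        if m.sum()>3: print(n,'par',sx,sy,m.sum(),v[m].mean(0)*1000,abs(v[m][:,1]).max())
print(observe()['ft_force'])
E
```

```text
time_s: 13.65
position: [0.4667, -0.2539, 0.3177]
tool_rot: [[0.926, 0.377, 0.0], [0.377, -0.926, -0.0], [0.0, 0.0, -1.0]]
ft_force: [0.3, -0.0, -0.5]
grip_width: 0.0855
gripper_force: 0.0
time_s: 14.65
position: [0.3162, -0.3342, 0.4677]
tool_rot: [[0.927, 0.375, 0.0], [0.375, -0.927, 0.0], [0.0, -0.0, -1.0]]
ft_force: [0.5, 0.4, 0.3]
grip_width: 0.0858
gripper_force: 0.0
scene 0.129 146 ((2.1535468101501465, 1.5803169012069702), 29.76513671875) [0.12949774 0.13226043 0.13586633]
scene 0.185 91 ((-0.5096549987792969, 1.9857501983642578), 15.575040817260742) [0.18637618 0.1913895  0.19470262]
scene par -1 -1 16 [-17.7292211  -76.33396493] 0.08008277850943647
scene par -1 1 42 [-18.25373329  76.91532211] 0.08822823701465402
scene par 1 -1 28 [ 18.51957368 -73.04968513] 0.0810951723817507
scene par 1 1 52 [17.80313956 76.44819629] 0.08745323078908492
top 0.129 184 ((-4.3953537940979, 1.8144245147705078), 28.783815383911133) [0.12947727 0.13226708 0.13523272]
top 0.185 134 ((-1.8221714496612549, -0.840086042881012), 14.383060455322266) [0.18717157 0.19221422 0.19526364]
top par -1 -1 22 [-18.6060635  -76.77711222] 0.08285492545829024
top par -1 1 41 [-17.74228371  75.72121425] 0.0874900370795497
top par 1 -1 18 [ 17.94779096 -77.57887585] 0.0820273700400088
top par 1 1 48 [18.13627204 74.97334198] 0.08687626603867492
[ 0.73817935 -0.07594629  0.09745591]
```

View pics/scene2.png

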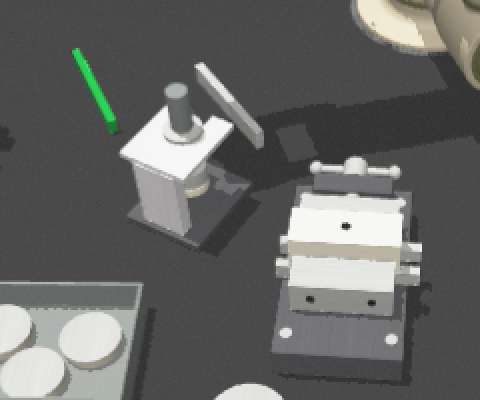

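The tamper hangs upright in the slot (crop (180,125)), the blank is seated level, the parallels are in place, and the arm is clear.

```bash
python3 -c "
from rig import close_job; print(close_job())"
```

```text
the job is handed in; nothing more can be done
None
```

I handed the job in after about 15 s of robot time. The blank is seated level on both parallels, which are still in place, the tamper hangs upright at the inner end of the rest's slot, and nothing else on the bench was touched; the hand-in gave no score.

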